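# Match the yellow range wheel to the blue one and take it over

### The arm

A 6-joint arm with a two-finger parallel gripper is mounted at the origin on the work surface. World frame = base frame: x ahead of the robot, y to its left, z up, the work surface at z = 0. Lengths are in m, angles in rad, forces in N, time in s.
With the tool pointing down it reaches from about 0.325 to 0.925 m from the base axis. Payload 3.1 kg.
Tool frame: the origin (TCP) lies at the very end of the fingers, on their centre line; the grasp point (between the pads) lies 19 mm behind it (robot.tcp_to_grasp is the distance from the TCP to the grasp point, in m); z points along the fingers, y is the line along which they close (so a half turn about z gives the same grasp; the last joint's range is limited). The gripper opens to 85 mm and grips with 20 to 120 N. Pads are 22 mm wide; open, the fingers measure 114 mm over their backs; the gripper's body (76 mm by 85 mm) begins 54 mm behind the grasp point. The pads swing forward as they close: fully open they stand 13 mm farther back than shut.
Start: joints at [-1.456, 0.217, 1.613, -0, 1.311, -0.112], TCP at [0.141, -0.609, 0.231] pointing down, gripper open.
Joint ranges: [-2.75, 2.75], [-0.78, 2.1], [0.31, 2.55], [-1.13, 4.27], [0.13, 2.63], [-2.58, 2.58]. Speed limits (rad/s): [2.79, 2.79, 3.14, 3.14, 3.14, 3.14].

### API

Orientations are given as [roll, pitch, yaw] about the fixed x, y, z axes, in that order (R = Rz(yaw) Ry(pitch) Rx(roll)).
In Python, from plant import robot gives the robot as it stands. The module is installed in compiled form; this text tells all that it offers.
- The arm moves only by the tool step_arm, never from a script. Its argument "series" is a list that holds one entry, the list of rows, each a list of 7 numbers: the shift along the tool's x, y, z normalised to -1 to 1, where 1 is 0.04 m, then the turn, a rotation vector about the tool's x, y, z normalised to -1 to 1, where 1 is 4 degrees, then the opening, from 0 (shut) to 1 (fully open). A call has 1 to 10 rows; each row shifts and turns the commanded pose from where the row before left it, along the tool's axes as they then stand; what a row does not reach is not made up. A row lasts 1/12 s, in which the tool goes at most 41.7 mm and 7.16 degrees, less where a joint would pass 70% of its speed; a pose out of reach is approached as far as the arm can. A call with a number of a shift or a turn outside -1 to 1 is refused whole. A call with a gripper value outside its range is refused whole. The fingers move at their own pace and stop on an object; the grip force is fixed at half the most. Time passes only in rows, so rows that do not move let the fingers close. It gives the time, the measured TCP pose, the force, the opening and the grip force at its end, in the units of the state.
- robot.sense(): the state, without advancing time (a new reading comes with each control period).
- robot.snapshot(name): name is "side" or "top"; returns the picture (480x640x3 uint8, red, green, blue); there is no depth.
- robot.get_calibration(name): a dict with "fov_y" (degrees; the focal length in pixels is half the picture's height over the tangent of half this angle, whatever the lens; pixels are square), "cx", "cy" (the principal point, pixels), "pose" (4x4, takes a point from camera to world coordinates). Camera axes: x right, y up, looking along -z (the intrinsics and any distortion apply to the point x, -y, -z); pixel columns grow to the right and rows downward; lengths in m; the calibration is good to about 2 mm. A picture is of the moment at which its call begins. get_calibration takes no time and is no camera call.
- robot.finish_job(): hands the job in; it is judged then, once.
Trained networks look in the newest picture that a camera, given by its name, has taken for a name from the list of things; names that differ only in an ending like _2 or _b are one class to them, and where a whole thing is asked for, a point or a joint stands for the part that bears it (a point fixed in the world has none). Each returns a list of dicts, best first, with "conf" (0 to 1); they miss things now and then, are a little off and sometimes report something else, mostly with a low value. They report only what shows in the picture. A call takes as long as a camera call.
- robot.boxes_of(thing, camera): "box" ([centre column, centre row, width, height] in pixels, round what is visible of it).
The state is a dict: "time_s": time; "joints": joint angles; "joint_vel": joint speeds; "effort": joint torques, N m; "position": TCP position; "tool_rot": TCP orientation; "ft_force": force on the tool from outside, world axes, zero at the start; "ft_torque": the same for the moment, N m; "opening": finger opening in m; "gripper_force": force on a finger pad.
Only numpy, scipy, OpenCV 4.12 (cv2) and the standard library are available. Lean on these libraries where they do the work, as an engineer would, in place of code of your own. Each camera call takes 0.05 s, during which the arm holds its last target. There are 200 camera calls.

### The job

On the two-channel measuring amplifier, roll the yellow numbered thumbwheel with a fingertip, click by click, until it shows the same digit as the blue one, without turning the blue wheel. Then press the green key fully down and let it spring back. Leave the two meters and the resistor block where they are.

Things in the scene. Friction and masses are not known exactly. Their poses are not given: they have to be found in the camera images.
- amplifier: Fixed bench amplifier, 240 mm deep (x) by 310 mm wide (y); blue case, white sloping panel. Origin: centre of its underside; x from the operator's (robot's) side to the back, y to the operator's left, z up. Yellow wheel at y +75 mm, blue at y -15, green key at y -107. Behind the panel (x +30 to +120) the case is 150 mm high.
- panel_mid (a point): Point of the white panel right above the wheels' axle, at mid-width. The panel rises away from the operator at 32 deg to the level (its normal leans 32 deg from vertical to the operator), from 56 mm high in front to 145 mm. In front of each wheel a black bar 10 mm square, 70 mm long, lies on the panel, 47 to 57 mm down the slope from this point.
- bridge_under (a point): Middle of the underside, 192 mm up, of the grey bridge that runs across over the panel (20 mm in x, 40 mm high, 310 mm long, a 12 mm post at each end). It bars a vertical tool from the wheels' tops: tilt the tool 30 to 45 deg from vertical, its body leaning back to the operator, the fingers pointing forward and down.
- wheel_left (a joint): Yellow-ribbed wheel, rad: digit shown = value / 0.6283 (36 deg a step; stops just beyond 0 and 9). It grows as the top of the wheel is rolled towards the operator (amplifier's -x). It clicks: let go, it rests on whole digits and springs to the nearest one (past half a step, the next). 5 to 9 N at the rim takes it over a click. Starts on 1 to 4 (rarely balanced half-way between two).
- wheel_right (a joint): Blue-ribbed wheel, the same kind and scale; its digit is the one to match and it must not be turned. It starts on its click, on a higher digit than the yellow one.
- left_hub (a point): Centre of the yellow wheel, on its level axle (along the amplifier's y), 85 mm up. White drum, 90 mm diameter, 34 mm wide; ten yellow ribs across the rim, 6 mm thick, standing 7 mm out, leave gaps about 22 mm wide, with a black digit in each, 16 mm tall, upright for the operator. The point's axes turn with the wheel; y stays along the axle.
- right_hub (a point): Centre of the blue wheel, on the same axle, 90 mm from the yellow one, and like it but for blue ribs. y along the axle, from blue to yellow.
- left_zero (a point): Point on the yellow drum (radius 45 mm, mid-width) in the middle of digit 0; turns with the wheel. The digit shown is the one between two small red pointers beside the wheel: its middle then lies 14 deg from straight up towards the operator; the others follow every 36 deg, with ribs half-way between.
- right_zero (a point): The same point on the blue drum. When both wheels show the same digit, this and left_zero differ only along the axle (90 mm).
- take (a joint): Green key's travel in m: 0 up, 0.006 fully down; springs back; about 5 N to the bottom.
- take_top (a point): Centre of the top of the green round key (36 mm diameter, in a black collar of 52 mm) on the panel; it is pressed square to the panel, along this point's -z.
- deck_meter: Loose black multimeter 75 x 145 x 34 mm lying on the amplifier's rear deck; origin: centre of its underside, long axis y.
- bench_meter: Loose orange multimeter 75 x 145 x 34 mm lying on the bench left of the amplifier; origin: centre of its underside, long axis y.
- resistor_block: Loose white plug-in block 55 x 100 x 30 mm with a blue resistor on top (52 mm high in all), on the bench in front of the amplifier; origin: centre of its underside, long axis y.

How it is judged:
By the outcome, as a careful person would: the job done as asked, in the order asked, and still so for the second after the job is handed in, with the robot touching nothing.
It also fails if it takes over 61 s, if anything falls off the work surface, if the arm or the gripper's body presses on something with over 40 N, if the wrist force passes 120 N, or if a joint passes its speed limit or range.

## Working session

There is one attempt and no reset: what is moved stays moved. The work goes in short steps, Python scripts to look and compute and a tool call to move; the robot and the scene stay as the last step left them, time stands still between calls to the robot, and variables do not carry over. Pictures are saved under pics/ and viewed, at most 10 in all, crops included, and the job is handed in when it is done.

Besides the shell and the picture viewer there is one more tool, called after "Request:" in YAML: its name, and indented under it one key for each argument. step_arm: Moves the arm, as the interface text tells. Scaled input: -1 to 1 covers 0.04 m each way for a shift and 4 degrees each way for a turn. Its arguments: {"type":"object","properties":{"series":{"type":"array"}},"required":["series"]}

```bash
mkdir -p pics; ls; python3 - <<'E'
from plant import robot
import cv2,numpy as np
np.set_printoptions(precision=4,suppress=True)
for n in("side","top"):
    im=robot.snapshot(n); cv2.imwrite(f"pics/{n}0.png",im[:,:,::-1])
    c=robot.get_calibration(n); print(n,c)
    for t in("amplifier","wheel_left","wheel_right","take","deck_meter","resistor_block"):
        print(t,[(np.round(b["box"],1),round(b["conf"],2)) for b in robot.boxes_of(t,n)[:2]])
print(robot.sense())
E
```

```text
pics
side {'fov_y': 43.21769524998604, 'cx': 322.36627772535275, 'cy': 231.44264171005128, 'pose': array([[-0.8264,  0.3197, -0.4635,  0.1823],
       [-0.5628, -0.4454,  0.6963,  0.824 ],
       [ 0.0162,  0.8363,  0.548 ,  0.6859],
       [ 0.    ,  0.    ,  0.    ,  1.    ]])}
amplifier [(array([377.1, 200.4, 165.5, 187.4]), 0.81)]
wheel_left [(array([393.6, 213.1,  37. ,  30.2]), 0.97)]
wheel_right [(array([407.4, 188.2,  31.9,  25.2]), 0.67), (array([378.2, 200. , 162. , 188.6]), 0.67)]
take [(array([420.6, 168.6,  17.7,  16.8]), 0.54), (array([319.4, 310.4,  82. ,  71.4]), 0.43)]
deck_meter [(array([354.3, 150.7,  64.6,  51.3]), 0.8), (array([407.4, 191.4,  35.4,  28.2]), 0.18)]
resistor_block [(array([469. , 253.5,  38.2,  46.4]), 0.58)]
top {'fov_y': 51.87024535067634, 'cx': 316.2710136250412, 'cy': 235.7398265637558, 'pose': array([[-0.0292,  0.9848, -0.1714,  0.5231],
       [-0.9992, -0.0337, -0.0232,  0.1349],
       [-0.0286,  0.1706,  0.9849,  0.8837],
       [ 0.    ,  0.    ,  0.    ,  1.    ]])}
amplifier [(array([488.7, 233.3, 260.4, 197.3]), 0.87)]
wheel_left [(array([437.6, 269.4,  28.9,  37. ]), 0.92)]
wheel_right [(array([495.1, 256. ,  34. ,  37. ]), 0.82)]
take [(array([553.3, 245.4,  26.2,  18.5]), 0.66)]
deck_meter [(array([490.6, 174. , 110.7,  72.8]), 0.81), (array([436.6, 268.5,  27.4,  37.6]), 0.66)]
resistor_block [(array([487.7, 342.4,  69.8,  45.7]), 0.86)]
{'time_s': 0.7, 'joints': array([-1.4562,  0.2169,  1.6134,  0.    ,  1.3113, -0.1122]), 'joint_vel': array([ 0.0024, -0.    ,  0.0009,  0.0007, -0.0018,  0.0012]), 'effort': array([  0.0002, -39.6733, -30.4162,  -0.0001,   0.0007,  -0.    ]), 'position': array([ 0.1406, -0.609 ,  0.2313]), 'tool_rot': array([ 3.1415, -0.    ,  0.2267]), 'ft_force': array([-0.4965, -0.1882, -0.3879]), 'ft_torque': array([-0.0253,  0.0254, -0.0126]), 'gripper_force': 0.0, 'opening': 0.08542113230481922}
```

```bash
python3 - <<'E'
import cv2,numpy as np
a=cv2.imread("pics/top0.png")[120:380,340:640]; cv2.imwrite("pics/tc.png",cv2.resize(a,(690,598),interpolation=2))
b=cv2.imread("pics/side0.png")[90:310,280:500]; cv2.imwrite("pics/sc.png",cv2.resize(b,(600,600),interpolation=2))
E
```

```text
(no output)
```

View pics/tc.png

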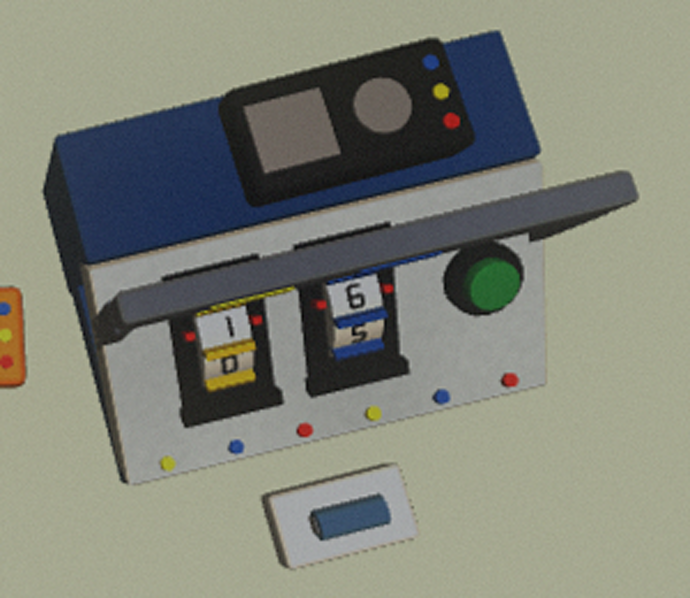

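View pics/sc.png

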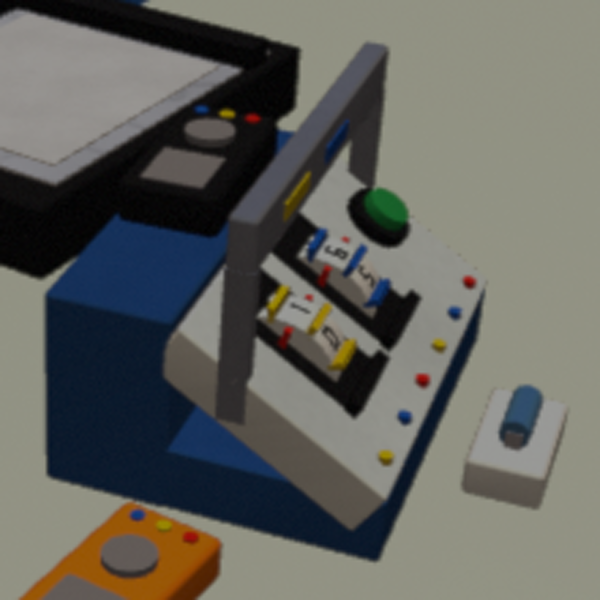

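The top view shows yellow at 1 (≈440,262) and blue at 6 (≈494,249), with the key at ≈(555,244). The side view agrees: digits at ≈(390,202) and (404,182). So the yellow wheel needs five clicks towards the operator. Next I'll triangulate these features.

```bash
cat > h.py <<'E'
import numpy as np,cv2
from plant import robot
from scipy.spatial.transform import Rotation as Ro
np.set_printoptions(precision=4,suppress=True)
def P(n):
    c=robot.get_calibration(n); f=240/np.tan(np.radians(c["fov_y"]/2))
    T=np.linalg.inv(c["pose"]); T=np.diag([1,-1,-1,1])@T
    return np.array([[f,0,c["cx"]],[0,f,c["cy"]],[0,0,1]])@T[:3]
PT,PS=P("top"),P("side")
def proj(M,X):
    h=M@np.r_[X,1]; return h[:2]/h[2]
E
cat > fit.py <<'E'
from h import *
from scipy.optimize import least_squares
t=lambda u,v:(u/2.3+340,v/2.3+120)
s=lambda u,v:(u/2.727+280,v/2.727+90)
D={'1':(t(230,327),s(300,305)),'6':(t(355,296),s(338,252)),'0':(t(230,365),s(333,338)),'5':(t(358,334),s(368,275)),
'key':(t(495,285),s(387,208)),'fl':(t(128,484),s(385,498)),'fr':(t(546,384),s(485,285)),'ly':(t(168,464),s(386,457)),'lr':(t(510,380),s(469,282))}
for k,(a,b) in D.items():
    X=cv2.triangulatePoints(PT,PS,np.array(a),np.array(b)).ravel(); X=X[:3]/X[3]
    print(k,X,proj(PT,X)-a,proj(PS,X)-b)
# model: amp x,y,yaw, axle x (ax)
def model(p):
    x,y,w,ax,kd=p[:5]
    def dig(yy,deg): a=np.radians(deg); return [ax-.045*np.sin(a),yy,.085+.045*np.cos(a)]
    n=np.array([-np.sin(np.radians(32)),0,np.cos(np.radians(32))]); 
    kx=kd
    M={'1':dig(.075,14),'6':dig(-.015,14),'0':dig(.075,50),'5':dig(-.015,50),
     'key':np.array([kx,-.107,.056+(kx+.12)*np.tan(np.radians(32))])+p[5]*n,'fl':[-.12,.155,.056],'fr':[-.12,-.155,.056]}
    R=Ro.from_euler('z',w).as_matrix(); return {k:R@np.array(v)+[x,y,0] for k,v in M.items()}
def res(p):
    M=model(p); return np.concatenate([np.r_[proj(PT,M[k])-D[k][0],proj(PS,M[k])-D[k][1]] for k in M]+[[(p[5]-.012)*100]])
r=least_squares(res,[.6,-.15,-.2,-.04,-.03,.012],loss='soft_l1'); print(r.x,np.degrees(r.x[2])); print(r.fun.round(1))
for k,v in model(r.x).items(): print(k,v)
E
python3 fit.py
```

```text
1 [ 0.6073 -0.0346  0.1304] [-0.1173 -0.2166] [0.1379 0.0123]
6 [ 0.6245 -0.12    0.1272] [0.2698 0.507 ] [-0.3053 -0.0224]
0 [ 0.5828 -0.0372  0.1122] [0.1513 0.2842] [-0.1842 -0.0132]
5 [ 0.6009 -0.1236  0.1147] [0.0831 0.1579] [-0.0964 -0.0051]
key [ 0.6314 -0.2153  0.1204] [-0.2655 -0.5065] [0.2899 0.0116]
fl [0.5048 0.0284 0.0536] [0.0993 0.1909] [-0.1376 -0.0053]
fr [ 0.5683 -0.2779  0.0461] [-0.2824 -0.5628] [ 0.3343 -0.0065]
ly [0.5185 0.0009 0.0638] [-0.0473 -0.0907] [0.0635 0.0024]
lr [ 0.5702 -0.2447  0.0634] [-0.0458 -0.0909] [ 0.0542 -0.0004]
[ 0.6536 -0.0985  0.2027 -0.022  -0.0366  0.0174] 11.615432467893173
[-2.2  0.6 -0.2  1.7  0.5  0.5 -0.2 -0.6 -0.1 -0.1 -0.5 -0.7  0.5 -0.1
 -0.1  0.1 -1.3  0.   0.3 -0.4 -0.2  0.2 -0.2 -0.9  0.7 -0.3  0.8 -3.3
  0.5]
1 [ 0.6063 -0.0317  0.1287]
6 [ 0.6244 -0.1199  0.1287]
0 [ 0.5832 -0.0364  0.1139]
5 [ 0.6013 -0.1246  0.1139]
key [ 0.6302 -0.2126  0.1229]
fl [0.5049 0.0291 0.056 ]
fr [ 0.5673 -0.2745  0.056 ]
```

```bash
cat >> h.py <<'E'
A0=np.array([.6536,-.0985,0]); W=.2027; RA=Ro.from_euler('z',W).as_matrix()
AX=-.022
def amp(X): return RA.T@(np.asarray(X)-A0)
def wor(p): return RA@np.asarray(p)+A0
def ray(n,px,z):
    M=PT if n=="top" else PS
    # solve for world point at height z
    B=np.array([M[0]-px[0]*M[2],M[1]-px[1]*M[2]]); return np.r_[np.linalg.solve(B[:,:2],-(B[:,2]*z+B[:,3])),z]
def st():
    s=robot.sense(); R=Ro.from_euler('xyz',s["tool_rot"]).as_matrix()
    a=amp(s["position"]); Ra=RA.T@R
    return s,a,Ra
def show(goal=None):
    """goal: mm rel. to hub in amp axes (u fwd, v left of yellow wheel, w up)"""
    s,a,Ra=st(); r=(a-[AX,.075,.085])*1000
    print("t",round(s["time_s"],2),"hub-rel mm",r.round(1),"tilt",np.degrees(np.arctan2(Ra[0,2],-Ra[2,2])).round(2),"zlat",Ra[1,2].round(4),"ylat",Ra[:,1].round(3),"F",RA.T@s["ft_force"],"open",round(s["opening"],3))
    if goal is not None: print("units",(Ra.T@(np.array(goal)-r)/40).round(2))
E
python3 - <<'E'
from h import *
t=lambda u,v:(u/2.3+340,v/2.3+120)
for p in [(118,295),(128,325),(620,172),(636,198)]: print("bridge",amp(ray("top",t(*p),.232)))
for p in [(282,492),(290,567),(413,537),(397,466)]: print("block",amp(ray("top",t(*p),.03)))
print(wor([AX,.075,.085]))
show([-180,0,170])
E
```

```text
bridge [-0.0064  0.154   0.232 ]
bridge [-0.0246  0.1529  0.232 ]
bridge [-0.0046 -0.147   0.232 ]
bridge [-0.0214 -0.1508  0.232 ]
block [-0.1523  0.0436  0.03  ]
block [-0.2049  0.0529  0.03  ]
block [-0.2047 -0.0392  0.03  ]
block [-0.1535 -0.043   0.03  ]
[ 0.617  -0.0295  0.085 ]
t 0.7 hub-rel mm [-583.3 -471.8  146.3] tilt 0.0 zlat -0.0 ylat [ 0.024 -1.     0.   ] F [-0.5243 -0.0844 -0.3879] open 0.085
units [ 10.36 -11.55  -0.59]
```

Request:
step_arm:
  series:
    - [[0.65, -0.72, -0.04, 0, 0, 0, 0], [0.65, -0.72, -0.04, 0, 0, 0, 0], [0.65, -0.72, -0.04, 0, 0, 0, 0], [0.65, -0.72, -0.04, 0, 0, 0, 0], [0.65, -0.72, -0.04, 0, 0, 0, 0], [0.65, -0.72, -0.04, 0, 0, 0, 0], [0.65, -0.72, -0.04, 0, 0, 0, 0], [0.65, -0.72, -0.04, 0, 0, 0, 0]]

```text
time_s: 1.37
position: [0.292, -0.3361, 0.2444]
tool_rot: [3.141, -0.0, 0.226]
ft_force: [0.4, -0.3, -0.1]
opening: 0.0
gripper_force: 0.0
```

Request:
step_arm:
  series:
    - [[0.65, -0.72, -0.04, 0, 0, 0, 0], [0.65, -0.72, -0.04, 0, 0, 0, 0], [0.65, -0.72, -0.04, 0, 0, 0, 0], [0.65, -0.72, -0.04, 0, 0, 0, 0], [0.65, -0.72, -0.04, 0, 0, 0, 0], [0.65, -0.72, -0.04, 0, 0, 0, 0], [0.65, -0.72, -0.04, 0, 0, 0, 0], [0.65, -0.72, -0.04, 0, 0, 0, 0]]

```text
time_s: 2.03
position: [0.443, -0.0646, 0.2575]
tool_rot: [3.141, -0.001, 0.227]
ft_force: [1.0, -0.5, 0.5]
opening: -0.0003
gripper_force: 0.0
```

Request:
step_arm:
  series:
    - [[0, 0, 0, 0, 0, -0.34, 0], [0, 0, 0, 0, 1, 0, 0], [0, 0, 0, 0, 1, 0, 0], [0, 0, 0, 0, 1, 0, 0], [0, 0, 0, 0, 1, 0, 0], [0, 0, 0, 0, 1, 0, 0], [0, 0, 0, 0, 1, 0, 0], [0, 0, 0, 0, 1, 0, 0]]

```text
time_s: 2.7
position: [0.4423, -0.0669, 0.2574]
tool_rot: [3.139, -0.493, 0.252]
ft_force: [0.8, 1.0, -0.2]
opening: -0.0
gripper_force: 0.0
```

Request:
step_arm:
  series:
    - [[0, 0, 0, 0, 1, 0, 0], [0, 0, 0, 0, 1, 0, 0], [0, 0, 0, 0, 1, 0, 0], [0, 0, 0, 0, 1, 0, 0], [0, 0, 0, 0, 0.25, 0, 0], [0, 0, 0, 0, 0, 0, 0]]

```text
time_s: 3.2
position: [0.4412, -0.0669, 0.2556]
tool_rot: [-3.14, -0.784, 0.247]
ft_force: [0.1, 0.3, 0.6]
opening: -0.0
gripper_force: 0.0
```

```bash
python3 -c "
from h import *
show([-67,0,112])"
```

```text
t 3.2 hub-rel mm [-179.7   -1.3  170.6] tilt 44.88 zlat 0.0328 ylat [ 0.045 -0.999 -0.001] F [0.1854 0.2418 0.5959] open -0.0
units [0.96 0.1  3.02]
```

Request:
step_arm:
  series:
    - [[0, 0, 0, -0.45, 0, 0.45, 0], [0.48, 0.03, 0.75, 0, 0, 0, 0], [0.48, 0.03, 0.75, 0, 0, 0, 0], [0, 0.03, 0.75, 0, 0, 0, 0], [0, 0, 0.75, 0, 0, 0, 0], [0, 0, 0, 0, 0, 0, 0]]

```text
time_s: 3.7
position: [0.5531, -0.0448, 0.1935]
tool_rot: [-3.134, -0.777, 0.204]
ft_force: [-1.4, 0.2, -1.2]
opening: -0.0002
gripper_force: 0.0
```

```bash
python3 - <<'E'
from h import *
show([-7.3,0,51.8])
a=robot.snapshot("top")[120:380,340:640,::-1]; cv2.imwrite("pics/a.png",np.hstack([cv2.resize(a,(400,346)),cv2.resize(robot.snapshot("side")[90:310,280:500,::-1],(346,346))]))
E
```

```text
t 3.7 hub-rel mm [-65.6  -2.2 108.5] tilt 44.49 zlat 0.0091 ylat [ 0.007 -1.    -0.006] F [-1.288   0.4537 -1.2058] open -0.0
units [ 0.05 -0.04  2.03]
```

View pics/a.png

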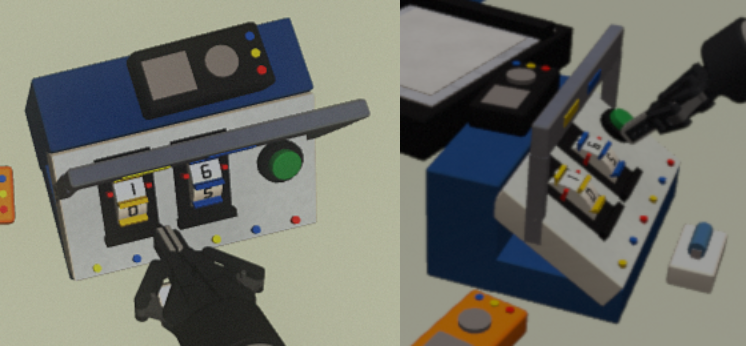

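```bash
python3 -c "
from h import *
p=[0.5531,-0.0448,0.1935]
print(proj(PT,p),proj(PS,p), 'side seen',280+(627-400)*220/346, 90+138*220/346)"
```

```text
[460.141  295.3296] [423.3903 177.2062] side seen 424.33526011560696 177.74566473988438
```

Request:
step_arm:
  series:
    - [[0.04, -0.02, 0.5, 0, 0, 0, 0], [0, 0, 0.5, 0, 0, 0, 0], [0, 0, 0.3, 0, 0, 0, 0], [0, 0, 0.3, 0, 0, 0, 0], [0, 0, 0, 0, 0, 0, 0], [0, 0, 0, 0, 0, 0, 0]]

```text
time_s: 4.3
position: [0.5985, -0.0372, 0.1571]
tool_rot: [3.14, -0.788, 0.208]
ft_force: [0.4, -1.0, 1.0]
opening: 0.0
gripper_force: 0.0
```

```bash
python3 -c "
from h import *
show([-7.3,0,51.8])"
```

```text
t 4.3 hub-rel mm [-19.6  -3.8  72.1] tilt 45.13 zlat 0.0016 ylat [ 0.004 -1.     0.001] F [ 0.1923 -1.0293  0.9918] open 0.0
units [-0.14 -0.1   0.58]
```

Request:
step_arm:
  series:
    - [[-0.12, -0.08, 0.2, 0, 0, 0, 0], [0, 0, 0.2, 0, 0, 0, 0], [0, 0, 0.15, 0, 0, 0, 0], [0, 0, 0, 0, 0, 0, 0], [0, 0, 0, 0, 0, 0, 0]]

```text
time_s: 4.72
position: [0.6095, -0.0315, 0.1373]
tool_rot: [3.141, -0.787, 0.207]
ft_force: [-0.3, -0.3, -0.7]
opening: -0.0001
gripper_force: 0.0
```

```bash
python3 - <<'E'
from h import *
show([-7.3,0,51.8])
b=robot.snapshot("side")[140:250,340:480,::-1]; cv2.imwrite("pics/b.png",cv2.resize(b,(700,550),interpolation=2))
show([-7.3,0,51.8])
E
```

```text
t 4.72 hub-rel mm [-7.7 -0.5 52.3] tilt 45.08 zlat 0.0018 ylat [ 0.003 -1.     0.001] F [-0.3998 -0.2671 -0.6573] open -0.0
units [-0.   -0.01  0.02]
t 4.77 hub-rel mm [-7.7 -0.5 52.3] tilt 45.08 zlat 0.0017 ylat [ 0.003 -1.     0.001] F [-0.187   0.2124 -0.2441] open -0.0
units [-0.   -0.01  0.02]
```

View pics/b.png

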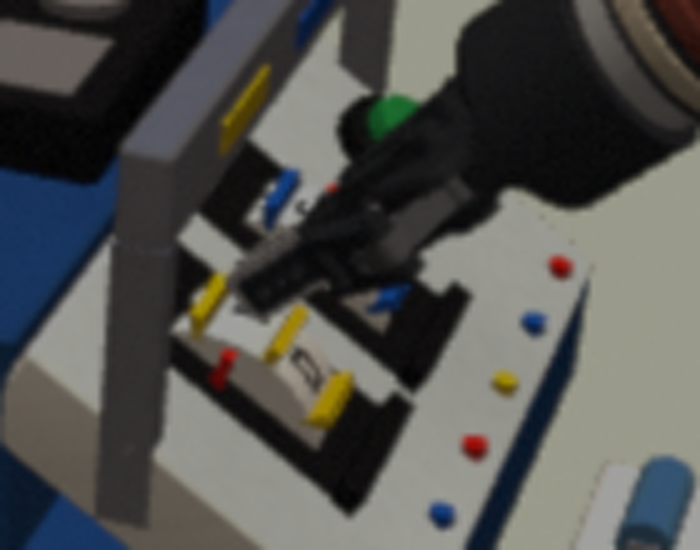

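```bash
cat > ov.py <<'E'
from h import *
import sys
def hubp(r,deg,v,ax=AX): a=np.radians(deg); return wor([ax-r*np.sin(a),.075+v,.085+r*np.cos(a)])
if __name__=="__main__":
    im=cv2.imread("pics/side1.png") if len(sys.argv)>1 else None
    c=lambda X:((proj(PS,X)-[340,140])*5).round(0)
    for d in(-4,32,68):print(d,[c(hubp(.052,d,v)) for v in(-.017,.017)])
    s,a,Ra=st()
    for dx in(-.011,.011):
        for dy in(-.0145,0,.0145): print("tip",dx,dy,c(wor(a+Ra@[dx,dy,0])))
E
python3 ov.py
```

```text
-4 [array([227., 268.]), array([198., 311.])]
32 [array([307., 304.]), array([280., 348.])]
68 [array([355., 374.]), array([329., 419.])]
tip -0.011 -0.0145 [250. 336.]
tip -0.011 0 [262. 318.]
tip -0.011 0.0145 [273. 299.]
tip 0.011 -0.0145 [212. 290.]
tip 0.011 0 [224. 271.]
tip 0.011 0.0145 [236. 253.]
```

Request:
step_arm:
  series:
    - [[0, -0.1, 0, 0, 0, 0, 0], [0, 0, 0.04, 0, 0, 0, 0], [0, 0, 0, 0, 0, 0, 0]]

```text
time_s: 5.02
position: [0.6094, -0.0268, 0.1352]
tool_rot: [3.141, -0.786, 0.207]
ft_force: [-0.5, -0.4, 0.1]
opening: 0.0001
gripper_force: 0.0
```

Request:
step_arm:
  series:
    - [[0, 0, 0.04, 0, 0, 0, 0], [0, 0, 0, 0, 0, 0, 0]]

```text
time_s: 5.18
position: [0.6108, -0.0267, 0.1342]
tool_rot: [-3.141, -0.786, 0.206]
ft_force: [-2.2, 0.2, 3.7]
opening: -0.0001
gripper_force: 1.8
```

```bash
python3 - <<'E'
from h import *
show([-7.3,4,51.8])
a=robot.snapshot("top")[200:310,390:530,::-1]; cv2.imwrite("pics/b2.png",cv2.resize(a,(700,550),interpolation=2))
E
```

```text
t 5.18 hub-rel mm [-5.5  4.  49.2] tilt 45.03 zlat 0.0026 ylat [ 0.004 -1.    -0.   ] F [-2.154   0.6479  3.6818] open -0.0
units [ 0.01 -0.   -0.08]
```

View pics/b2.png

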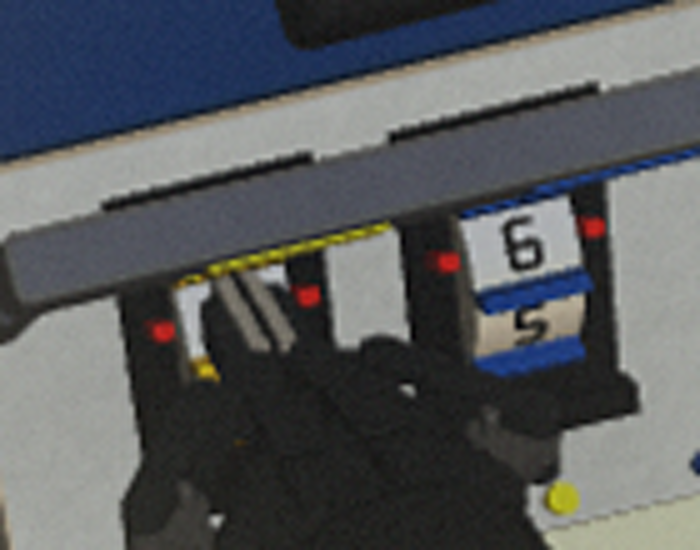

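Request:
step_arm:
  series:
    - [[0, -0.1, -0.04, 0, 0, 0, 0], [-0.1, 0, -0.04, 0, 0, 0, 0], [-0.1, 0, -0.04, 0, 0, 0, 0], [-0.1, 0, -0.02, 0, 0, 0, 0], [-0.1, 0, -0.02, 0, 0, 0, 0], [-0.1, 0, -0.01, 0, 0, 0, 0], [-0.1, 0, 0, 0, 0, 0, 0]]

```text
time_s: 5.82
position: [0.5924, -0.027, 0.1265]
tool_rot: [-3.14, -0.794, 0.205]
ft_force: [14.1, 6.3, 4.1]
opening: 0.0002
gripper_force: 7.1
```

Request:
step_arm:
  series:
    - [[-0.1, 0, 0, 0, 0, 0, 0], [-0.08, 0, 0, 0, 0, 0, 0], [-0.08, 0, 0, 0, 0, 0, 0], [0, 0, 0, 0, 0, 0, 0]]

```text
time_s: 6.15
position: [0.5807, -0.029, 0.1139]
tool_rot: [3.141, -0.785, 0.206]
ft_force: [-0.5, 0.0, -1.2]
opening: -0.0001
gripper_force: 0.1
```

```bash
python3 - <<'E'
from h import *
show([-7.3,4,51.8])
a=robot.snapshot("top")[200:310,390:530,::-1]; b=robot.snapshot("side")[140:250,340:480,::-1];cv2.imwrite("pics/c.png",cv2.resize(np.hstack([a,b]),(800,314),interpolation=2))
E
```

```text
t 6.15 hub-rel mm [-35.4   7.8  28.9] tilt 44.97 zlat 0.002 ylat [ 0.003 -1.     0.   ] F [-0.5217  0.1145 -1.1525] open -0.0
units [0.9  0.1  0.09]
```

View pics/c.png

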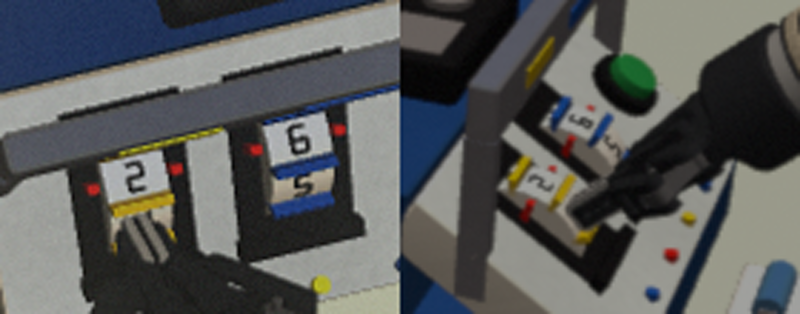

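Request:
step_arm:
  series:
    - [[0, 0, -0.35, 0, 0, 0, 0], [0, 0, -0.35, 0, 0, 0, 0], [0.43, 0, 0, 0, 0, 0, 0], [0.43, 0, 0, 0, 0, 0, 0], [0, 0, 0.35, 0, 0, 0, 0], [0, 0, 0.35, 0, 0, 0, 0], [0, 0, 0.1, 0, 0, 0, 0], [0, 0, 0, 0, 0, 0, 0]]

```text
time_s: 6.92
position: [0.6067, -0.0228, 0.1338]
tool_rot: [-3.139, -0.782, 0.204]
ft_force: [0.7, 0.1, -0.2]
opening: -0.0
gripper_force: 0.0
```

```bash
python3 -c "
from h import *
show([-6.8,7.5,50.6])"
```

```text
t 6.92 hub-rel mm [-8.7  8.6 48.8] tilt 44.82 zlat 0.0038 ylat [ 0.004 -1.    -0.002] F [ 0.7273 -0.0175 -0.2339] open -0.0
units [0.06 0.03 0.  ]
```

Request:
step_arm:
  series:
    - [[-0.1, 0.02, -0.03, 0, 0, 0, 0], [-0.1, 0, -0.04, 0, 0, 0, 0], [-0.1, 0, -0.02, 0, 0, 0, 0], [-0.1, 0, -0.02, 0, 0, 0, 0], [-0.1, 0, -0.01, 0, 0, 0, 0], [-0.1, 0, 0, 0, 0, 0, 0], [-0.1, 0, 0, 0, 0, 0, 0], [-0.08, 0, 0, 0, 0, 0, 0], [-0.04, 0, 0, 0, 0, 0, 0], [0, 0, 0, 0, 0, 0, 0]]

```text
time_s: 7.75
position: [0.5813, -0.0298, 0.1161]
tool_rot: [3.141, -0.785, 0.206]
ft_force: [0.7, -0.1, -0.4]
opening: 0.0001
gripper_force: 0.1
```

```bash
python3 -c "
from h import *
show([-35.4,7.8,28.9])"
```

```text
t 7.75 hub-rel mm [-35.    6.8  31.1] tilt 45.0 zlat 0.0016 ylat [ 0.003 -1.     0.001] F [ 0.6228 -0.2519 -0.4274] open 0.0
units [-0.05 -0.02  0.03]
```

Request:
step_arm:
  series:
    - [[0, 0, -0.35, 0, 0, 0, 0], [0, 0, -0.35, 0, 0, 0, 0], [0.43, 0, 0, 0, 0, 0, 0], [0.43, 0, 0, 0, 0, 0, 0], [0, 0, 0.35, 0, 0, 0, 0], [0, 0, 0.35, 0, 0, 0, 0], [0, 0, 0.12, 0, 0, 0, 0], [0, 0, 0, 0, 0, 0, 0]]

```text
time_s: 8.42
position: [0.6075, -0.0233, 0.1346]
tool_rot: [-3.139, -0.782, 0.204]
ft_force: [-1.3, -1.0, -0.3]
opening: 0.0001
gripper_force: 0.0
```

```bash
python3 -c "
from h import *
show([-6.8,7.5,50.6])"
```

```text
t 8.42 hub-rel mm [-8.   7.9 49.6] tilt 44.79 zlat 0.004 ylat [ 0.004 -1.    -0.002] F [-1.4989 -0.7467 -0.3184] open 0.0
units [0.04 0.01 0.  ]
```

Request:
step_arm:
  series:
    - [[-0.1, 0, -0.03, 0, 0, 0, 0], [-0.1, 0, -0.04, 0, 0, 0, 0], [-0.1, 0, -0.02, 0, 0, 0, 0], [-0.1, 0, -0.02, 0, 0, 0, 0]]

```text
time_s: 8.75
position: [0.5962, -0.027, 0.1311]
tool_rot: [-3.141, -0.79, 0.205]
ft_force: [8.2, 3.5, 1.7]
opening: 0.0003
gripper_force: 3.8
```

Request:
step_arm:
  series:
    - [[-0.1, 0, -0.01, 0, 0, 0, 0], [-0.1, 0, 0, 0, 0, 0, 0], [-0.1, 0, 0, 0, 0, 0, 0], [-0.08, 0, 0, 0, 0, 0, 0], [-0.06, 0, 0, 0, 0, 0, 0], [0, 0, 0, 0, 0, 0, 0]]

```text
time_s: 9.25
position: [0.5825, -0.0298, 0.1174]
tool_rot: [3.14, -0.787, 0.207]
ft_force: [0.5, 0.5, 0.1]
opening: -0.0002
gripper_force: 0.1
```

```bash
python3 - <<'E'
from h import *
show([-35.4,7.8,28.9])
a=robot.snapshot("top")[200:310,390:530,::-1]; cv2.imwrite("pics/d.png",cv2.resize(a,(560,440),interpolation=2))
E
```

```text
t 9.25 hub-rel mm [-33.8   6.6  32.4] tilt 45.07 zlat 0.0013 ylat [ 0.003 -1.     0.001] F [0.6295 0.366  0.143 ] open -0.0
units [-0.09 -0.03  0.03]
```

View pics/d.png

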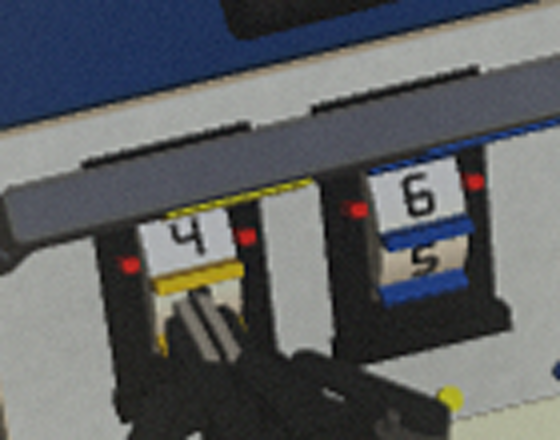

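Yellow shows 4 (≈188,240) and blue still shows 6. Two more strokes.

Request:
step_arm:
  series:
    - [[0, 0, -0.35, 0, 0, 0, 0], [0, 0, -0.35, 0, 0, 0, 0], [0.41, 0, 0, 0, 0, 0, 0], [0.41, 0, 0, 0, 0, 0, 0], [0, 0, 0.35, 0, 0, 0, 0], [0, 0, 0.35, 0, 0, 0, 0], [0, 0, 0.12, 0, 0, 0, 0], [0, 0, 0, 0, 0, 0, 0]]

```text
time_s: 9.97
position: [0.6071, -0.0235, 0.1341]
tool_rot: [-3.139, -0.782, 0.204]
ft_force: [-0.6, 0.8, 0.9]
opening: -0.0003
gripper_force: 0.0
```

```bash
python3 -c "
from h import *
show([-8,7.9,49.6])"
```

```text
t 9.97 hub-rel mm [-8.4  7.8 49.1] tilt 44.8 zlat 0.0039 ylat [ 0.004 -1.    -0.002] F [-0.4461  0.8816  0.8854] open -0.0
units [ 0.02 -0.   -0.  ]
```

Request:
step_arm:
  series:
    - [[-0.1, 0, -0.03, 0, 0, 0, 0], [-0.1, 0, -0.04, 0, 0, 0, 0], [-0.1, 0, -0.02, 0, 0, 0, 0], [-0.1, 0, -0.02, 0, 0, 0, 0], [-0.1, 0, -0.01, 0, 0, 0, 0], [-0.1, 0, 0, 0, 0, 0, 0], [-0.1, 0, 0, 0, 0, 0, 0], [-0.08, 0, 0, 0, 0, 0, 0], [-0.06, 0, 0, 0, 0, 0, 0], [0, 0, 0, 0, 0, 0, 0]]

```text
time_s: 10.8
position: [0.5816, -0.0299, 0.1165]
tool_rot: [3.14, -0.786, 0.207]
ft_force: [-0.0, -0.2, -0.2]
opening: 0.0002
gripper_force: 0.1
```

Request:
step_arm:
  series:
    - [[0, 0, -0.35, 0, 0, 0, 0], [0, 0, -0.35, 0, 0, 0, 0], [0.42, 0, 0, 0, 0, 0, 0], [0.41, 0, 0, 0, 0, 0, 0], [0, 0, 0.35, 0, 0, 0, 0], [0, 0, 0.35, 0, 0, 0, 0], [0, 0, 0.12, 0, 0, 0, 0], [0, 0, 0, 0, 0, 0, 0]]

```text
time_s: 11.47
position: [0.6068, -0.0236, 0.1339]
tool_rot: [-3.139, -0.782, 0.204]
ft_force: [-0.2, 0.2, 0.7]
opening: 0.0001
gripper_force: 0.0
```

```bash
python3 -c "
from h import *
show([-8,7.9,49.6])"
```

```text
t 11.47 hub-rel mm [-8.8  7.8 48.9] tilt 44.8 zlat 0.0038 ylat [ 0.004 -1.    -0.002] F [-0.1294  0.2814  0.7413] open 0.0
units [ 0.03 -0.    0.  ]
```

Request:
step_arm:
  series:
    - [[-0.1, 0, -0.03, 0, 0, 0, 0], [-0.1, 0, -0.04, 0, 0, 0, 0], [-0.1, 0, -0.02, 0, 0, 0, 0], [-0.1, 0, -0.02, 0, 0, 0, 0], [-0.1, 0, -0.01, 0, 0, 0, 0], [-0.1, 0, 0, 0, 0, 0, 0], [-0.1, 0, 0, 0, 0, 0, 0], [-0.08, 0, 0, 0, 0, 0, 0], [-0.06, 0, 0, 0, 0, 0, 0], [0, 0, 0, 0, 0, 0, 0]]

```text
time_s: 12.3
position: [0.5812, -0.0299, 0.116]
tool_rot: [3.14, -0.786, 0.207]
ft_force: [0.4, -0.6, 0.1]
opening: -0.0
gripper_force: 0.1
```

Request:
step_arm:
  series:
    - [[0, 0, -0.4, 0, 0, 0, 0], [0, 0, -0.8, 0, 0, 0, 0], [0, 0, -0.8, 0, 0, 0, 0], [0, 0, -0.5, 0, 0, 0, 0], [0, 0, 0, 0, 0, 0, 0]]

```text
time_s: 12.72
position: [0.5114, -0.0451, 0.1885]
tool_rot: [3.136, -0.788, 0.208]
ft_force: [0.1, -0.1, -0.1]
opening: -0.0002
gripper_force: 0.0
```

```bash
python3 - <<'E'
from h import *
T=robot.snapshot("top");S=robot.snapshot("side")
cv2.imwrite("pics/e.png",cv2.resize(np.hstack([T[200:310,390:530,::-1],S[140:250,340:480,::-1]]),(800,314),interpolation=2))
def green(im,box):
    a=im.astype(int); m=(a[:,:,1]>1.6*a[:,:,0])&(a[:,:,1]>1.3*a[:,:,2])&(a[:,:,1]>60)
    x0,x1,y0,y1=box; k=np.zeros_like(m);k[y0:y1,x0:x1]=1;m&=k
    ys,xs=np.where(m); return np.array([xs.mean(),ys.mean()]),m.sum(),xs.min(),xs.max(),ys.min(),ys.max()
g1=green(T,(530,580,220,270));g2=green(S,(400,445,145,190));print(g1,g2)
X=cv2.triangulatePoints(PT,PS,g1[0],g2[0]).ravel();X=X[:3]/X[3]
print(X,amp(X),proj(PT,X)-g1[0],proj(PS,X)-g2[0]); show()
E
```

```text
(array([553.8244, 242.8854]), np.int64(410), np.int64(543), np.int64(565), np.int64(232), np.int64(254)) (array([421.1923, 164.9154]), np.int64(130), np.int64(414), np.int64(428), np.int64(159), np.int64(171))
[ 0.632  -0.2115  0.1249] [-0.0439 -0.1063  0.1249] [-0.1261 -0.2406] [0.1374 0.0059]
t 12.82 hub-rel mm [-106.     6.5  101.3] tilt 45.03 zlat 0.0007 ylat [ 0.002 -1.     0.001] F [ 0.6188 -0.303   0.0414] open 0.0
```

View pics/e.png

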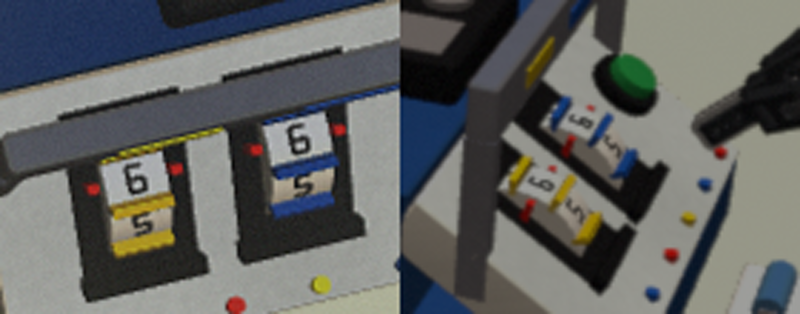

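Both windows show 6, and the green key sits near amp (-44, -106, 125) mm. Next: reduce the tilt to 32° and move over the key.

Request:
step_arm:
  series:
    - [[0, 0.7, 0, 0, -1, 0, 0], [0, 0.9, 0, 0, -1, 0, 0], [0, 0.9, 0, 0, -1, 0, 0], [0, 0.9, 0, 0, -0.25, 0, 0], [0, 0.8, 0, 0, 0, 0, 0], [0, 0.4, 0, 0, 0, 0, 0], [0, 0, 0, 0, 0, 0, 0]]

```text
time_s: 13.4
position: [0.551, -0.2274, 0.1845]
tool_rot: [-3.141, -0.557, 0.202]
ft_force: [0.4, -0.0, 0.5]
opening: 0.0002
gripper_force: 0.0
```

```bash
python3 -c "
from h import *
show([-43,-177,74])"
```

```text
t 13.4 hub-rel mm [-104.4 -180.6   99.5] tilt 31.93 zlat 0.0008 ylat [ 0.    -1.    -0.001] F [ 0.3986 -0.116   0.4718] open 0.0
units [ 0.97 -0.09  1.35]
```

Request:
step_arm:
  series:
    - [[0.33, -0.03, 0.5, 0, 0, 0, 0], [0.33, -0.03, 0.5, 0, 0, 0, 0], [0.31, -0.03, 0.35, 0, 0, 0, 0], [0, 0, 0.4, 0, 0, 0, 0], [0, 0, 0.2, 0, 0, 0, 0], [0, 0, 0, 0, 0, 0, 0]]

```text
time_s: 13.9
position: [0.6204, -0.2024, 0.1363]
tool_rot: [-3.135, -0.553, 0.205]
ft_force: [-0.5, 0.4, -0.0]
opening: 0.0
gripper_force: 0.0
```

```bash
python3 - <<'E'
from h import *
show([-21.9,-177,39.9])
T=robot.snapshot("top");S=robot.snapshot("side")
cv2.imwrite("pics/f.png",cv2.resize(np.hstack([T[190:300,460:600,::-1],S[120:230,360:500,::-1]]),(800,314),interpolation=2))
E
```

```text
t 13.9 hub-rel mm [ -31.4 -170.1   51.3] tilt 31.7 zlat 0.008 ylat [ 0.006 -1.    -0.006] F [-0.3647  0.461  -0.0019] open 0.0
units [0.05 0.18 0.37]
```

View pics/f.png

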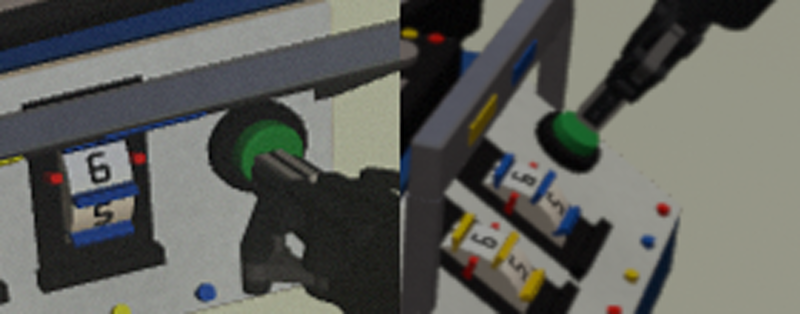

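Request:
step_arm:
  series:
    - [[0.05, 0.12, 0.1, 0, 0, 0, 0], [0, 0, 0.1, 0, 0, 0, 0], [0, 0, 0.1, 0, 0, 0, 0], [0, 0, 0, 0, 0, 0, 0]]

```text
time_s: 14.33
position: [0.6308, -0.2086, 0.1314]
tool_rot: [-3.141, -0.558, 0.206]
ft_force: [-0.3, 0.6, -0.2]
opening: 0.0002
gripper_force: 0.0
```

```bash
python3 -c "
from h import *
show([-21.9,-175,39.9])"
```

```text
t 14.33 hub-rel mm [ -22.5 -178.3   46.4] tilt 31.98 zlat 0.0019 ylat [ 0.003 -1.    -0.   ] F [-0.1956  0.6517 -0.2205] open 0.0
units [-0.07 -0.08  0.15]
```

Request:
step_arm:
  series:
    - [[0, 0, 0.06, 0, 0, 0, 0], [0, 0, 0, 0, 0, 0, 0]]

```text
time_s: 14.5
position: [0.6322, -0.2084, 0.1298]
tool_rot: [3.141, -0.559, 0.206]
ft_force: [-1.4, -0.0, 0.8]
opening: -0.0002
gripper_force: 0.9
```

Request:
step_arm:
  series:
    - [[0, 0, 0.06, 0, 0, 0, 0], [0, 0, 0, 0, 0, 0, 0]]

```text
time_s: 14.67
position: [0.6335, -0.2082, 0.1279]
tool_rot: [3.141, -0.559, 0.206]
ft_force: [-2.3, -1.5, 2.8]
opening: -0.0
gripper_force: 1.6
```

Request:
step_arm:
  series:
    - [[0, 0, 0.05, 0, 0, 0, 0], [0, 0, 0, 0, 0, 0, 0]]

```text
time_s: 14.83
position: [0.6346, -0.208, 0.1262]
tool_rot: [3.141, -0.559, 0.206]
ft_force: [-3.1, -1.0, 1.8]
opening: -0.0002
gripper_force: 2.2
```

Request:
step_arm:
  series:
    - [[0, 0, 0.05, 0, 0, 0, 0], [0, 0, 0, 0, 0, 0, 0]]

```text
time_s: 15.0
position: [0.6352, -0.2079, 0.1254]
tool_rot: [3.141, -0.558, 0.208]
ft_force: [-10.3, -0.2, 9.4]
opening: 0.0
gripper_force: 6.7
```

Request:
step_arm:
  series:
    - [[0, 0, 0.04, 0, 0, 0, 0], [0, 0, 0, 0, 0, 0, 0]]

```text
time_s: 15.17
position: [0.6354, -0.2079, 0.1252]
tool_rot: [3.141, -0.558, 0.209]
ft_force: [-20.8, -0.5, 19.8]
opening: 0.0003
gripper_force: 13.5
```

Request:
step_arm:
  series:
    - [[0, 0, 0.03, 0, 0, 0, 0], [0, 0, 0, 0, 0, 0, 0]]

```text
time_s: 15.33
position: [0.6356, -0.2078, 0.1251]
tool_rot: [3.141, -0.558, 0.21]
ft_force: [-27.7, -0.9, 26.3]
opening: 0.0002
gripper_force: 18.4
```

```bash
python3 - <<'E'
from h import *
S=robot.snapshot("side");T=robot.snapshot("top");np.save("p.npy",np.hstack([S[120:220,370:470],T[190:290,500:600]])); s=robot.sense(); print(s["ft_force"],s["ft_torque"])
E
```

```text
[-28.1018  -0.4819  26.3022] [0.4103 2.0303 0.4417]
```

Request:
step_arm:
  series:
    - [[0, 0, -0.15, 0, 0, 0, 0], [0, 0, -0.25, 0, 0, 0, 0], [0, 0, -0.6, 0, 0, 0, 0], [0, 0, -0.8, 0, 0, 0, 0], [0, 0, -0.8, 0, 0, 0, 0], [0, 0, -0.5, 0, 0, 0, 0], [0, 0, 0, 0, 0, 0, 0]]

```text
time_s: 16.02
position: [0.5737, -0.2226, 0.2325]
tool_rot: [3.134, -0.564, 0.209]
ft_force: [0.2, -0.1, 1.2]
opening: 0.0001
gripper_force: 0.0
```

```bash
python3 - <<'E'
from h import *
S=robot.snapshot("side");T=robot.snapshot("top")
b=np.hstack([S[120:220,370:470],T[190:290,500:600]]); c=T[210:310,400:600]
cv2.imwrite("pics/g.png",cv2.resize(np.vstack([np.load("p.npy"),b,c])[:,:,::-1],(400,600),interpolation=2)); show()
E
```

```text
t 16.12 hub-rel mm [ -81.8 -178.6  142.8] tilt 32.07 zlat 0.0005 ylat [ 0.003 -1.     0.001] F [ 0.1453 -0.0071  0.0443] open 0.0
```

View pics/g.png

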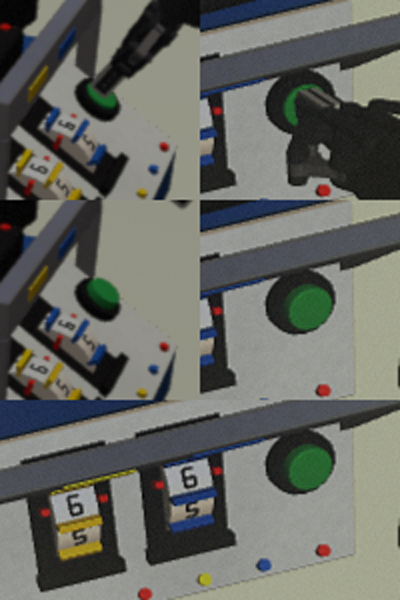

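```bash
python3 -c "
from plant import robot
print(robot.finish_job())"
```

```text
the job is handed in; nothing more can be done
None
```

I rolled the yellow wheel from 1 to 6 to match the blue one, which still shows 6. I then pressed the green key to its stop and it sprang back up, and I handed the job in with the arm clear at about 16 s.

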